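Clear the sample case, pack the hanging jars and snap it shut

TASK

The sample case is blocked by leftover mushroom logs: first move every log out of it into the white basket. Then lift all the sample jars off the pegs of the stand by their loops and stand them upright in the case, never letting a jar tip over. Last, swing the case's lid down and press it until it snaps fully shut, leaving the other things on the bench undisturbed.

Things in the scene. Friction and masses are not known exactly. Their poses are not given: they have to be found in the camera images.
- log_a: mushroom substrate log: a speckled beige, slightly lumpy cylinder (it does not roll easily), 62 mm diameter, 150 mm long, 0.35 kg; starts standing upright on the case's floor and sticks about 40 mm out of the case. Origin: centre of its underside; z runs along the log to its other end. May be absent.
- log_b: mushroom substrate log: a speckled beige, slightly lumpy cylinder (it does not roll easily), 62 mm diameter, 150 mm long, 0.35 kg; starts standing upright on the case's floor and sticks about 40 mm out of the case. Origin: centre of its underside; z runs along the log to its other end. May be absent.
- log_c: mushroom substrate log: a speckled beige, slightly lumpy cylinder (it does not roll easily), 62 mm diameter, 150 mm long, 0.35 kg; starts standing upright on the case's floor and sticks about 40 mm out of the case. Origin: centre of its underside; z runs along the log to its other end. May be absent.
- jar_a: sample jar: closed white can 64 mm diameter, 55 mm tall, with a rigid metal loop on top, 52 mm wide (jar's y), 14 mm thick (its x); window 36 mm wide, 44 mm high between can top and 8 mm top bar; 107 mm tall in all, 0.18 kg. Hangs upright by the top bar on a peg that passes through the window along the jar's x. Origin: centre of the can's underside. May be absent.
- jar_b: sample jar: closed white can 64 mm diameter, 55 mm tall, with a rigid metal loop on top, 52 mm wide (jar's y), 14 mm thick (its x); window 36 mm wide, 44 mm high between can top and 8 mm top bar; 107 mm tall in all, 0.18 kg. Hangs upright by the top bar on a peg that passes through the window along the jar's x. Origin: centre of the can's underside. May be absent.
- jar_c: sample jar: closed white can 64 mm diameter, 55 mm tall, with a rigid metal loop on top, 52 mm wide (jar's y), 14 mm thick (its x); window 36 mm wide, 44 mm high between can top and 8 mm top bar; 107 mm tall in all, 0.18 kg. Hangs upright by the top bar on a peg that passes through the window along the jar's x. Origin: centre of the can's underside. May be absent.
- case: grey insulated sample case, fixed, open-topped box 180 (x) x 290 (y) x 120 mm high, walls and floor 10 mm thick (inner floor 10 mm above the origin). Origin: centre of its underside; x points to the hinged side, away from the robot.
- case_lid (a joint): angle of the case's white lid, rad: 0 = fully shut, grows as it opens, 1.57 = standing upright, 1.9 = its stop. Stiff hinge: it stays where it is left. In the last few degrees it meets a snap catch (about 10 to 15 N at the edge) and must be pressed past it; then it sits flat at 0.
- lid_hinge (a point): point on the lid's hinge line, middle of its length, 122 mm above the case's underside at the case's far (+x) wall. Axes as the case: the hinge line is y.
- lid_edge (a point): middle of the lid's free edge, 190 mm from the hinge, half-way through the lid's 12 mm thickness (lid 190 x 290 x 12 mm). When shut it lies over the case's near wall; a black catch tongue 50 mm wide hangs 27 mm down from the lid there on the lid's inner side.
- basket: white slotted plastic basket, fixed, 290 (x) x 230 (y) x 100 mm high, walls and floor 10 mm. Origin: centre of its underside.
- stand: steel jar stand, fixed: base plate 120 x 290 mm, cross bar 200 mm high (along y at x = 30 mm), three round pegs of 10 mm diameter at y = -85, 0, 85 mm, axes at z = 200 mm, reaching along -x to x = -55 mm and then turning up: the upturned tip ends at x = -70 mm, its top 14 mm above the pegs' upper side. Origin: centre of the base's underside.
- sprayer: bystander: clear bottle, 60 mm diameter, 170 mm tall; origin at its underside
- tape: bystander: roll of paper tape, 84 mm diameter, 35 mm tall, lying flat; origin at its underside
- brush: bystander: hand brush lying on the table; handle towards its -x
- cup: bystander: white plastic cup, 76 mm wide, 85 mm tall; origin at its underside
- spawn_jar: bystander: glass jar with a metal lid, 72 mm diameter, 110 mm tall; origin at its underside
- hygrometer: bystander: white instrument box, 30 x 90 x 110 mm; origin at its underside
Not all that is in view belongs to the job. What is shaped like the log_c but blue is not meant. Leave any blue look-alike of the jar_b alone.

How it is judged:
By the outcome, as a careful person would: the job done as asked, in the order asked, and still so for the second after the job is handed in, with the robot touching nothing.
Of log_a, log_b, log_c only 2 to 3 are there at a start; the rules pass over those that are not, and their reading is None.
Of jar_a, jar_b, jar_c only 2 to 3 are there at a start; the rules pass over those that are not, and their reading is None.
At some moment in a run one of log_a, log_b, log_c may be knocked a few centimetres aside while the robot is not near it.
It also fails if it takes over 210 s, if anything falls off the work surface, if the arm or the gripper's body presses on something with over 40 N, if the wrist force passes 120 N, or if a joint passes its speed limit or range.

ROBOT

A 7-joint arm with a two-finger parallel gripper is mounted at the origin on the work surface. World frame = base frame: x ahead of the robot, y to its left, z up, the work surface at z = 0. Lengths are in mm, angles in rad, forces in N, time in s.
With the tool pointing down it reaches from about 400 to 850 mm from the base axis. Payload 10.4 kg.
Tool frame: the origin (TCP) lies between the finger pads; the fingertips stand arm.finger_overhang ahead of it and the grasp point (between the pads) is the TCP (arm.finger_overhang is the distance from the TCP to the fingertips, in mm); z points along the fingers, y is the line along which they close (so a half turn about z gives the same grasp; the last joint's range is limited). The gripper opens to 85 mm and grips with 20 to 120 N. Pads are 22 mm wide; open, the fingers measure 114 mm over their backs; the gripper's body (76 mm by 85 mm) begins 54 mm behind the grasp point. The pads swing forward as they close: fully open they stand 13 mm farther back than shut.
Start: joints at [1.242, 0.332, -0.065, 1.46, 0.022, 1.35, -0.088], TCP at [188.181, -596.018, 250.338] pointing down, gripper open.
Joint ranges: [-2.6, 2.6], [-0.5, 2.12], [-1.47, 1.34], [0.16, 2.42], [-1.27, 4.41], [0.06, 2.06], [-2.6, 2.6]. Speed limits (rad/s): [2.22, 2.22, 2.79, 2.79, 3.14, 3.14, 3.14].

INTERFACE

Orientations are given as a 3x3 rotation matrix whose columns are the frame's x, y, z axes.
In Python, from cell import arm, eyes, nets gives the robot as it stands.
- The arm moves only by the tool play_rows, never from a script. Its argument "deltas" is one flat list of numbers, 5 for each row, row after row: the shift along the tool's x, y, z scaled (see below), then the turn about the tool's z scaled (see below), then the opening, from -1 (shut) to 1 (fully open). A call has 1 to 8 rows; each row shifts and turns the commanded pose from where the row before left it, along the tool's axes as they then stand; what a row does not reach is not made up. The controller multiplies each number of a shift by 3 cm and each number of a turn by 0.08 rad. A row lasts 1/10 s, in which the tool goes at most 50 mm and 8.59 degrees, less where a joint would pass 70% of its speed; a pose out of reach is approached as far as the arm can. A call with a number of a shift or a turn outside -1 to 1 is refused whole. A call with a gripper value outside its range is refused whole. The fingers move at their own pace and stop on an object; "squeeze" is the grip in N (left out, the last holds). Time passes only in rows, so rows that do not move let the fingers close. It gives the time, the measured TCP pose, the force, the opening and the grip force at its end, in the units of the state.
- arm.read_state(): the state, without advancing time (a new reading comes with each control period).
- eyes.snapshot(name): name is "side" or "top" or "wrist"; returns (picture, depth): 384x512x3 uint8, red, green, blue; 384x512 float32, mm along the optical axis (not along the pixel's ray), 0 where there is no reading.
- eyes.get_calibration(name): a dict with "fx", "fy", "cx", "cy" (pixels), "dist" ([k1, k2, p1, p2, k3] as OpenCV has them; the pictures are not rectified), "pose" (4x4, takes a point from camera to world coordinates); the wrist camera has in their place "hand_eye" (4x4, takes a point from camera to tool coordinates, whose origin is the TCP and whose axes are the flange's). Camera axes: x right, y down, z forward; pixel columns grow to the right and rows downward; lengths in mm; the calibration is good to about 2 mm. A picture is of the moment at which its call begins: read the wrist's pose just before it. get_calibration takes no time and is no camera call.
- arm.finish_job(): hands the job in; it is judged then, once.
Trained networks look in the newest picture that a camera, given by its name, has taken for a name from the list of things; names that differ only in an ending like _2 or _b are one class to them, and where a whole thing is asked for, a point or a joint stands for the part that bears it (a point fixed in the world has none). Each returns a list of dicts, best first, with "confidence" (0 to 1); they miss things now and then, are a little off and sometimes report something else, mostly with a low value. They report only what shows in the picture. A call takes as long as a camera call. They do not tell look-alikes from the thing itself.
- nets.outline_of(camera, label): "mask" (384x512 bool, what is visible of it) and "extent" ([left, top, width, height] in pixels, round what is visible of it).
The state is a dict: "clock": time; "q": joint angles; "joint_vel": joint speeds; "effort": joint torques, N m; "tcp_pos": TCP position; "eef_rot": TCP orientation; "wrist_force": force on the tool from outside, world axes, zero at the start; "wrist_torque": the same for the moment, N m; "finger_gap": finger opening in mm; "gripper_force": force on a finger pad.
Only numpy, scipy, OpenCV 4.12 (cv2) and the standard library are available. Lean on these libraries where they do the work, as an engineer would, in place of code of your own. Each camera call takes 0.05 s, during which the arm holds its last target. There are 200 camera calls.

## Working session

There is one attempt and no reset: what is moved stays moved. The work goes in short steps, Python scripts to look and compute and a tool call to move; the robot and the scene stay as the last step left them, time stands still between calls to the robot, and variables do not carry over. Pictures are saved under pics/ and viewed, at most 14 in all, crops included, and the job is handed in when it is done.

Besides the shell and the picture viewer there is one more tool, called after "Request:" in YAML: its name, and indented under it one key for each argument. play_rows: Moves the arm, as the interface text tells. Shifts and turns lie within -1 to 1; 1 stands for 3 cm of shift or 0.08 rad of turn. Its arguments: {"type":"object","properties":{"deltas":{"type":"array","items":{"type":"number","minimum":-1,"maximum":1}},"squeeze":{"type":"number"}},"required":["deltas"]}

```bash
ls; mkdir -p pics; cat > h.py <<'E'
import numpy as np, cv2
from cell import arm, eyes, nets
def snap(n, save=None):
    s=arm.read_state(); im,d=eyes.snapshot(n)
    if save: cv2.imwrite(f'pics/{save}.png', im[:,:,::-1])
    c=eyes.get_calibration(n)
    if 'pose' in c: T=np.array(c['pose'])
    else:
        M=np.eye(4); M[:3,:3]=s['eef_rot']; M[:3,3]=s['tcp_pos']; T=M@np.array(c['hand_eye'])
    return im,d,c,T
def cloud(d,c,T):
    K=np.array([[c['fx'],0,c['cx']],[0,c['fy'],c['cy']],[0,0,1.]])
    h,w=d.shape; u,v=np.meshgrid(np.arange(w),np.arange(h))
    p=cv2.undistortPoints(np.stack([u,v],-1).reshape(-1,1,2).astype(np.float64),K,np.array(c['dist'],float)).reshape(h,w,2)
    P=np.concatenate([p*d[...,None],d[...,None]],-1)
    W=P@T[:3,:3].T+T[:3,3]; W[d<=0]=np.nan
    return W
E
python3 - <<'E'
from h import *
s=arm.read_state(); print({k:np.round(v,3).tolist() for k,v in s.items()}, arm.finger_overhang)
for n in('side','top'):
    im,d,c,T=snap(n,n+'0'); W=cloud(d,c,T); np.save(f'{n}0.npy',W); print(n,np.round(T,2).tolist(),c['fx'])
    for l in('log_a','jar_a','case','case_lid','basket','stand','sprayer','tape','brush','cup','spawn_jar','hygrometer'):
        for o in nets.outline_of(n,l):
            P=W[o['mask']]; P=P[~np.isnan(P[:,0])]
            if len(P): print(l,round(o['confidence'],2),o['extent'],np.percentile(P,[2,50,98],axis=0).round().astype(int).tolist())
E
```

```text
pics
{'clock': 0.0, 'q': [1.242, 0.333, -0.065, 1.461, 0.022, 1.35, -0.088], 'joint_vel': [0.001, 0.001, 0.001, 0.0, 0.001, 0.001, 0.0], 'effort': [0.001, -62.544, 0.05, -39.16, 0.016, 0.01, -0.0], 'tcp_pos': [188.03, -595.662, 249.505], 'eef_rot': [[0.954, 0.301, -0.001], [0.301, -0.954, 0.001], [-0.0, -0.001, -1.0]], 'wrist_force': [0.05, -1.228, -0.511], 'wrist_torque': [-0.06, 0.05, -0.033], 'gripper_force': 0.0, 'finger_gap': 85.677} 19.0
side [[-0.98, 0.17, -0.14, 728.76], [0.21, 0.79, -0.57, 846.75], [0.01, -0.59, -0.81, 1265.28], [0.0, 0.0, 0.0, 1.0]] 462.09490504661
log_a 0.85 [311.3, 165.1, 26.5, 45.9] [[315, 2, 13], [348, 45, 116], [370, 57, 155]]
log_a 0.72 [261.7, 147.3, 23.8, 37.6] [[448, -120, 30], [485, -65, 156], [508, -45, 165]]
log_a 0.72 [269.6, 189.2, 23.4, 29.9] [[455, 57, 36], [489, 102, 149], [515, 119, 165]]
log_a 0.59 [265.9, 167.1, 20.0, 43.0] [[461, -25, 23], [501, 23, 153], [518, 40, 165]]
jar_a 0.95 [292.4, 285.2, 27.4, 34.3] [[481, 401, 117], [507, 420, 165], [534, 445, 217]]
jar_a 0.91 [343.4, 270.5, 23.6, 31.4] [[318, 337, 3], [351, 369, 57], [376, 39
[... 2821 characters left out ...]
1 [249.2, 198.0, 21.2, 27.2] [[455, -22, 8], [476, 8, 159], [513, 35, 164]]
tape 0.85 [177.2, 238.6, 28.4, 21.7] [[330, 199, 1], [370, 239, 34], [409, 278, 39]]
tape 0.48 [336.6, 112.4, 16.7, 45.7] [[670, -320, -1], [727, -294, 18], [831, -277, 24]]
brush 0.63 [337.0, 108.7, 14.2, 52.1] [[671, -319, 10], [722, -295, 19], [828, -278, 24]]
cup 0.65 [291.5, 113.2, 25.1, 23.9] [[739, -185, 1], [791, -155, 49], [808, -118, 88]]
cup 0.33 [117.4, 193.8, 25.1, 23.7] [[472, 379, 111], [500, 403, 161], [533, 441, 215]]
spawn_jar 0.8 [357.5, 261.5, 34.3, 21.0] [[244, -372, 9], [274, -332, 108], [304, -311, 115]]
hygrometer 0.89 [201.9, 122.8, 34.3, 18.9] [[730, 96, 1], [747, 134, 106], [789, 177, 114]]
```

```bash
python3 - <<'E'
import cv2,numpy as np
a=cv2.imread('pics/top0.png')[90:310,90:430]; b=cv2.imread('pics/side0.png')[60:370,140:370]
cv2.imwrite('pics/t0.png',cv2.resize(a,None,fx=2.3,fy=2.3,interpolation=3))
cv2.imwrite('pics/s0.png',cv2.resize(b,None,fx=1.9,fy=1.9,interpolation=3))
E
```

```text
(no output)
```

View pics/t0.png

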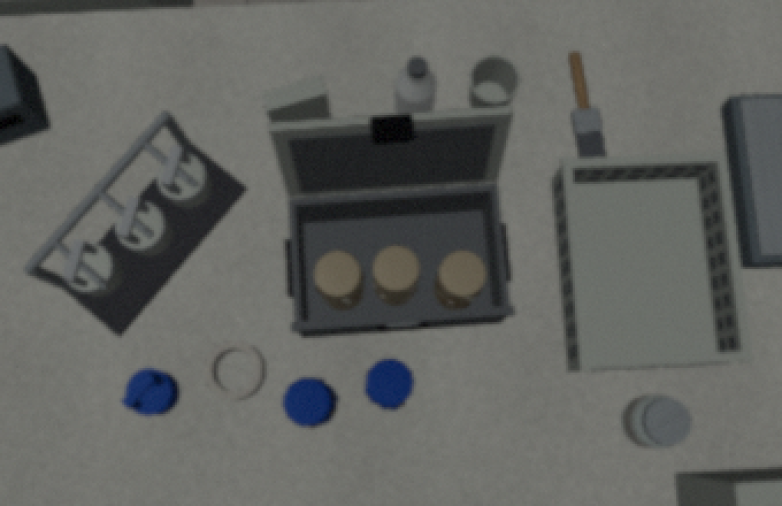

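View pics/s0.png

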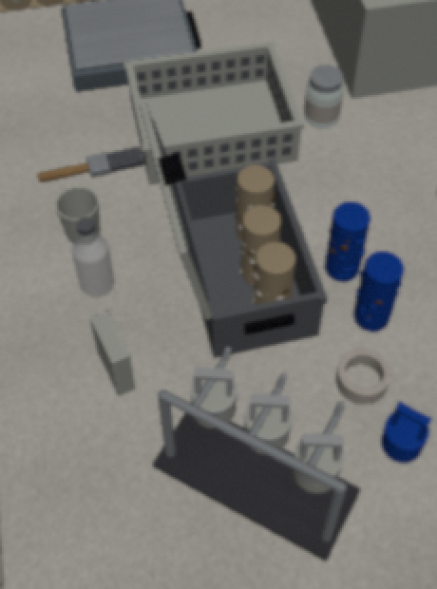

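The top view shows the open case with three beige logs (t0 pixels ~(338,272), (396,268), (462,273)). The basket is to the right and the stand with three white jars to the left. Two blue logs and a blue jar on the bench are decoys.

Next I measure exact positions.

```bash
cat > meas.py <<'E'
from h import *
def run(tag):
    for n in('top','side'):
        W=np.load(f'{n}{tag}.npy').reshape(-1,3)
        def sel(x0,x1,y0,y1,z0,z1):
            return W[(W[:,0]>x0)&(W[:,0]<x1)&(W[:,1]>y0)&(W[:,1]<y1)&(W[:,2]>z0)&(W[:,2]<z1)]
        print(n)
        P=sel(435,540,-130,130,152,172)
        if len(P):
          P0=P[:,:2].astype(np.float32)
          _,lab,_=cv2.kmeans(P0,3,None,(3,50,.1),5,cv2.KMEANS_PP_CENTERS)
          for k in range(3):
            q=P0[lab[:,0]==k]; (c,r)=cv2.minEnclosingCircle(q); print(' log',np.round(c),round(r),np.round(q.mean(0)),np.round(np.median(P[lab[:,0]==k,2])))
        R=sel(400,620,-160,170,112,128); r=cv2.minAreaRect(R[:,:2].astype(np.float32)); print(' case rim',r,np.median(R[:,2]))
        R=sel(580,680,-160,170,135,330); print(' lid z,x',[(z,np.round(np.percentile(R[abs(R[:,2]-z)<6,0],[5,50,95]))) for z in (150,200,250,300,315)])
        R=sel(330,660,-490,-215,93,108); r=cv2.minAreaRect(R[:,:2].astype(np.float32)); print(' basket',r)
        B=sel(430,720,230,500,3,14); r=cv2.minAreaRect(B[:,:2].astype(np.float32)); print(' base',r)
        C=sel(430,720,230,500,190,225); np.save(f'st_{n}.npy',C)
E
python3 - <<'E'
import meas; meas.run('0')
from h import *
out=np.zeros((560,800,3),np.uint8)
for n,o in(('top',0),('side',400)):
    for p in np.load(f'st_{n}.npy'):
        c=(0,0,255) if p[2]<204 else ((0,255,0) if p[2]<210 else (255,255,255))
        cv2.circle(out,(int((500-p[1])*1.35)+o,int((720-p[0])*1.8)),2,c,-1)
cv2.imwrite('pics/st.png',out)
E
```

```text
top
 log [482.  84.] 31 [481.  84.] 160.0
 log [475. -80.] 31 [475. -79.] 160.0
 log [486.   7.] 30 [485.   7.] 160.0
 case rim ((508.6094665527344, 2.6623077392578125), (188.0231170654297, 299.8233947753906), 1.6505941152572632) 119.82860605336282
 lid z,x [(150, array([599., 602., 609.])), (200, array([608., 612., 618.])), (250, array([616., 621., 626.])), (300, array([628., 635., 646.])), (315, array([608., 631., 642.]))]
 basket ((495.53082275390625, -354.2613220214844), (301.3295593261719, 239.91551208496094), 0.5589552521705627)
 base ((574.3427124023438, 365.3675537109375), (269.1236267089844, 289.2278747558594), 89.60938262939453)
side
 log [477. -77.] 32 [477. -74.] 161.0
 log [484.  86.] 32 [484.  89.] 161.0
 log [488.  10.] 32 [488.  12.] 161.0
 case rim ((510.0559997558594, 3.741668701171875), (188.06260681152344, 301.1075744628906), 0.39002877473831177) 120.95523691843346
 lid z,x [(150, array([599., 603., 612.])), (200, array([609., 612., 619.])), (250, array([617., 621., 629.])), (300, array([629., 637., 647.])), (315, array([613., 635., 644.]))]
 basket ((496.55615234375, -351.06414794921875), (299.9717712402344, 247.6266632080078), 0.44991084933280945)
 base ((574.972412109375, 364.9013366699219), (289.8486022949219, 269.7732849121094), 0.025124525651335716)
```

View pics/st.png

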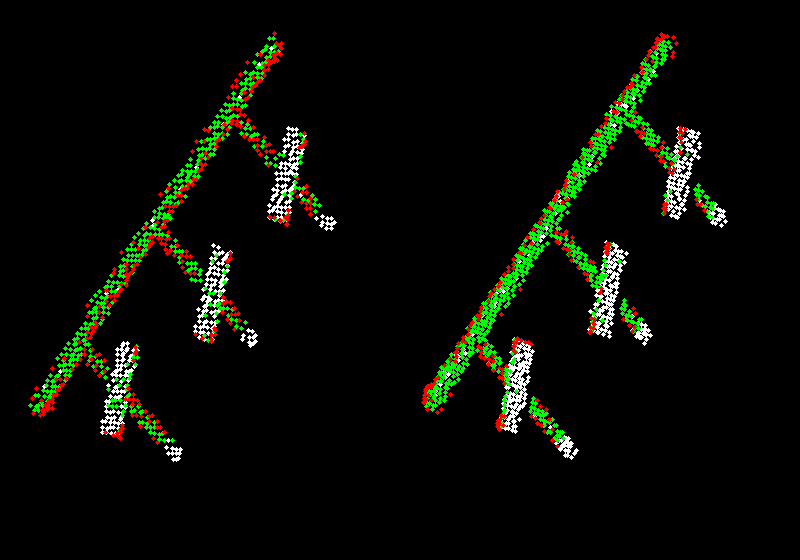

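The plot shows the stand's cross bar with pegs running toward low x and low y. Each loop bar (white) is yawed relative to its peg, so I fit the bars.

```bash
cat > jars.py <<'E'
from h import *
def jars(tag='',names=('top','side')):
    for n in names:
        C=np.load(f'st_{n}{tag}.npy')
        P=C[(C[:,2]>210)]
        lab=cv2.connectedComponents
        from scipy.cluster.hierarchy import fcluster,linkage
        L=fcluster(linkage(P[:,:2]),9,'distance')
        for k in set(L):
            q=P[L==k]
            if len(q)<25: 
                print(n,'tip',q.mean(0).round()); continue
            r=cv2.minAreaRect(q[:,:2].astype(np.float32)); m=q[:,:2].mean(0)
            u,s,v=np.linalg.svd(q[:,:2]-m); d=v[0]*np.sign(v[0][0])
            print(n,'loop',m.round(1),'rectc',np.round(r[0],1),np.round(r[1]),'bar dir',d.round(3),'ang',round(np.arctan2(d[1],d[0]),3),'z',np.percentile(q[:,2],[5,50,95]).round(1))
        Q=C[(C[:,2]<208)]
        v=cv2.fitLine(Q[np.hypot(0,0)+0*Q[:,0]==0][:,:2].astype(np.float32),cv2.DIST_HUBER,0,.01,.01).ravel()
        print(n,'crossbar approx',v.round(3))
E
python3 -c "import jars; jars.jars()"
```

```text
top tip [514. 455. 211.]
top tip [505. 467. 210.]
top tip [469. 371. 217.]
top loop [503.4 411.8] rectc [503.7 411.8] [16. 52.] bar dir [ 0.967 -0.255] ang -0.258 z [210.4 212.8 216.4]
top tip [559. 412. 211.]
top tip [557. 421. 211.]
top tip [693. 299. 211.]
top tip [684. 308. 211.]
top tip [666. 323. 210.]
top tip [651. 334. 210.]
top tip [596. 387. 211.]
top tip [627. 355. 210.]
top tip [615. 366. 211.]
top tip [596. 258. 217.]
top loop [621.6 287.5] rectc [622.  284.7] [21. 52.] bar dir [ 0.959 -0.283] ang -0.287 z [210.5 212.6 216.1]
top loop [557.  342.2] rectc [556.7 342.3] [15. 52.] bar dir [ 0.956 -0.292] ang -0.296 z [210.6 213.4 215.7]
top tip [532. 314. 216.]
top crossbar approx [  0.755  -0.656 591.325 381.275]
side loop [472.  376.8] rectc [471.7 376.5] [13.  9.] bar dir [0.608 0.794] ang 0.918 z [211.4 216.7 221.9]
side tip [482. 388. 211.]
side loop [506.4 414. ] rectc [505.4 413.5] [15. 50.] bar dir [ 0.972 -0.234] ang -0.236 z [211.5 214.6 217.7]
side tip [488. 400. 210.]
side tip [661. 335. 211.]
side tip [678. 314. 210.]
side tip [690. 310. 210.]
side tip [523. 455. 211.]
side tip [507. 470. 211.]
side tip [534. 446. 211.]
side tip [586. 399. 211.]
side tip [555. 427. 211.]
side tip [607. 381. 212.]
side tip [626. 365. 211.]
side loop [623.7 292.3] rectc [623.3 290.7] [18. 49.] bar dir [ 0.953 -0.302] ang -0.307 z [210.8 214.6 218.1]
side tip [600. 265. 215.]
side tip [609. 278. 210.]
side loop [558.6 346.5] rectc [559.2 346.4] [17. 50.] bar dir [ 0.966 -0.258] ang -0.261 z [211.7 214.3 217.5]
side tip [536. 321. 216.]
side crossbar approx [  0.754  -0.657 591.091 387.962]
```

Request:
play_rows:
  deltas: [0,0,-1,0,1,0,0,-1,0,1]
  squeeze: 40

```text
clock: 1.5
tcp_pos: [188.0, -595.6, 310.3]
eef_rot: [[0.954, 0.301, -0.001], [0.301, -0.954, 0.002], [-0.0, -0.002, -1.0]]
wrist_force: [-0.1, -1.1, 1.2]
finger_gap: 85.5
gripper_force: 0.0
```

Request:
play_rows:
  deltas: [0,0,0,-1,1,0,0,0,-1,1,0,0,0,-1,1,0,0,0,-1,1,0,0,0,-1,1,0,0,0,-1,1,0,0,0,-1,1,0,0,0,-1,1]

```text
clock: 2.3
tcp_pos: [188.2, -596.0, 310.3]
eef_rot: [[0.582, 0.813, 0.0], [0.813, -0.582, -0.0], [-0.0, 0.0, -1.0]]
wrist_force: [-0.6, -0.7, -0.3]
finger_gap: 85.6
gripper_force: 0.0
```

Request:
play_rows:
  deltas: [0,0,0,-1,1,0,0,0,-1,1,0,0,0,-1,1,0,0,0,-1,1,0,0,0,-1,1,0,0,0,-1,1,0,0,0,-1,1,0,0,0,-0.8,1]

```text
clock: 3.1
tcp_pos: [188.1, -596.0, 310.3]
eef_rot: [[-0.002, 1.0, -0.0], [1.0, 0.002, -0.0], [-0.0, -0.0, -1.0]]
wrist_force: [-0.2, 0.2, 0.0]
finger_gap: 85.4
gripper_force: 0.0
```

Request:
play_rows:
  deltas: [0.96,0.53,0,0,1,0.96,0.53,0,0,1,0.96,0.53,0,0,1,0.96,0.53,0,0,1,0.96,0.53,0,0,1,0.96,0.53,0,0,1,0.96,0.53,0,0,1,0.96,0.53,0,0,1]

```text
clock: 3.9
tcp_pos: [316.1, -364.5, 310.5]
eef_rot: [[0.001, 1.0, 0.0], [1.0, -0.001, -0.001], [-0.001, 0.0, -1.0]]
wrist_force: [0.2, 0.7, 0.0]
finger_gap: 85.4
gripper_force: 0.0
```

Request:
play_rows:
  deltas: [0.96,0.53,0,0,1,0.96,0.53,0,0,1,0.96,0.53,0,0,1,0.96,0.53,0,0,1,0.96,0.53,0,0,1,0.96,0.53,0,0,1,0.96,0.53,0,0,1,0.96,0.53,0,0,1]

```text
clock: 4.7
tcp_pos: [443.5, -134.2, 310.6]
eef_rot: [[0.001, 1.0, 0.001], [1.0, -0.001, -0.001], [-0.001, 0.001, -1.0]]
wrist_force: [1.5, 0.1, 0.4]
finger_gap: 85.6
gripper_force: 0.0
```

```bash
python3 - <<'E'
from h import *
s=arm.read_state();print(np.round(s['tcp_pos'],1),np.round(s['eef_rot'],3).tolist(),np.round(s['q'],2))
im,d,c,T=snap('wrist','w1');W=cloud(d,c,T)
for o in nets.outline_of('wrist','log_a'):
    P=W[o['mask']];z=P[:,2];P=P[(z>150)&(z<172)]
    if len(P)>20: (c0,r)=cv2.minEnclosingCircle(P[:,:2].astype(np.float32)); print(o['confidence'],np.round(c0),r,np.median(P[:,2]))
E
```

```text
[ 443.5 -134.2  310.6] [[0.001, 1.0, 0.001], [1.0, -0.001, -0.001], [-0.001, 0.001, -1.0]] [ 0.91 -0.03 -0.69  1.74 -0.02  1.42  0.22]
0.91 [341.  17.] 28.312307357788086 150.63168064273793
0.9 [478. -79.] 31.086849212646484 160.248462782741
0.64 [488.   6.] 30.444833755493164 160.30455159532573
```

Request:
play_rows:
  deltas: [0.93,0.56,0,0,1,0.93,0.56,0,0,1,0,0,0.96,0,1,0,0,0.96,0,1,0,0,0.96,0,1,0,0,0.96,0,1,0,0,0.96,0,1,0,0,0.96,0,1]

```text
clock: 5.6
tcp_pos: [476.5, -80.3, 136.5]
eef_rot: [[0.001, 1.0, 0.0], [1.0, -0.001, -0.001], [-0.001, 0.0, -1.0]]
wrist_force: [-0.4, -0.1, 0.1]
finger_gap: 85.6
gripper_force: 0.0
```

Request:
play_rows:
  deltas: [0,0,0,0,1,0,0,0,0,-1,0,0,0,0,-1,0,0,0,0,-1,0,0,0,0,-1,0,0,0,0,-1,0,0,0,0,-1,0,0,0,0,-1]
  squeeze: 50

```text
clock: 6.4
tcp_pos: [477.6, -80.0, 139.3]
eef_rot: [[0.001, 1.0, 0.002], [1.0, -0.001, -0.001], [-0.001, 0.002, -1.0]]
wrist_force: [-2.2, 0.0, 8.4]
finger_gap: 63.8
gripper_force: 56.0
```

Request:
play_rows:
  deltas: [0,0,-0.95,0,-1,0,0,-0.95,0,-1,0,0,-0.95,0,-1,0,0,-0.95,0,-1,0,0,-0.95,0,-1,-1,-0.142,0,0,-1,-1,-0.142,0,0,-1,-1,-0.142,0,0,-1]

```text
clock: 7.2
tcp_pos: [463.6, -170.7, 280.9]
eef_rot: [[0.0, 1.0, 0.001], [1.0, -0.0, -0.001], [-0.001, 0.001, -1.0]]
wrist_force: [0.3, -0.7, -2.4]
finger_gap: 64.1
gripper_force: 57.5
```

Request:
play_rows:
  deltas: [-1,-0.142,0,0,-1,-1,-0.142,0,0,-1,-1,-0.142,0,0,-1,-1,-0.142,0,0,-1,-1,-0.142,0,0,-1,-1,-0.142,0,0,-1,-1,-0.142,0,0,-1,-1,-0.142,0,0,-1]

```text
clock: 8.0
tcp_pos: [429.1, -410.9, 280.6]
eef_rot: [[0.001, 1.0, 0.0], [1.0, -0.001, -0.001], [-0.001, 0.0, -1.0]]
wrist_force: [0.9, 0.8, -3.8]
finger_gap: 64.2
gripper_force: 57.5
```

Request:
play_rows:
  deltas: [0,0,0,0,-1,0,0,0.9,0,-1,0,0,0.9,0,-1,0,0,0.9,0,-1,0,0,0.9,0,-1,0,0,0.6,0,-1,0,0,0,0,-1]

```text
clock: 8.7
tcp_pos: [428.4, -408.4, 151.8]
eef_rot: [[0.001, 1.0, -0.003], [1.0, -0.001, 0.003], [0.003, -0.003, -1.0]]
wrist_force: [-0.4, 0.0, -3.3]
finger_gap: 63.9
gripper_force: 57.3
```

Request:
play_rows:
  deltas: [0,0,0.2,0,-1,0,0,0.15,0,-1,0,0,0,0,-1]

```text
clock: 9.0
tcp_pos: [429.6, -409.7, 143.8]
eef_rot: [[0.001, 1.0, 0.0], [1.0, -0.001, -0.0], [-0.0, 0.0, -1.0]]
wrist_force: [0.2, 0.1, -2.8]
finger_gap: 64.0
gripper_force: 57.3
```

Request:
play_rows:
  deltas: [0,0,0.12,0,-1,0,0,0,0,-1,0,0,0,0,1,0,0,0,0,1,0,0,0,0,1,0,0,0,0,1,0,0,0,0,1]

```text
clock: 9.7
tcp_pos: [429.6, -409.7, 140.1]
eef_rot: [[0.001, 1.0, 0.0], [1.0, -0.001, -0.0], [-0.0, 0.0, -1.0]]
wrist_force: [-0.2, 0.5, -0.6]
finger_gap: 85.9
gripper_force: 0.0
```

Request:
play_rows:
  deltas: [0,0,-0.8,0,1,0,0,-1,0,1,0,0,-1,0,1,0,0,-1,0,1,0,0,-1,0,1,1,0.14,0,0,1,1,0.14,0,0,1,1,0.14,0,0,1]

```text
clock: 10.5
tcp_pos: [442.3, -318.6, 284.1]
eef_rot: [[0.001, 1.0, 0.0], [1.0, -0.001, -0.0], [-0.0, 0.0, -1.0]]
wrist_force: [0.8, 0.5, 0.1]
finger_gap: 85.4
gripper_force: 0.0
```

Request:
play_rows:
  deltas: [1,0.14,0,0,1,1,0.14,0,0,1,1,0.14,0,0,1,1,0.14,0,0,1,1,0.14,0,0,1,1,0.14,0,0,1,1,0.14,0,0,1,1,0.14,0,0,1]

```text
clock: 11.3
tcp_pos: [476.0, -78.4, 284.1]
eef_rot: [[0.001, 1.0, 0.0], [1.0, -0.001, -0.001], [-0.001, 0.0, -1.0]]
wrist_force: [1.6, -0.5, 0.1]
finger_gap: 85.5
gripper_force: 0.0
```

```bash
cat > wl.py <<'E'
from h import *
s=arm.read_state();print(s['clock'],np.round(s['tcp_pos'],1),np.round(s['q'],2))
im,d,c,T=snap('wrist');W=cloud(d,c,T)
for o in nets.outline_of('wrist','log_a'):
    P=W[o['mask']];z=P[:,2];P=P[(z>152)&(z<172)]
    if len(P)>20: (c0,r)=cv2.minEnclosingCircle(P[:,:2].astype(np.float32)); print(o['confidence'],np.round(c0),r,np.median(P[:,2]),np.median(im[o['mask']],0))
E
python3 wl.py
```

```text
11.3 [476.  -78.4 284.1] [ 0.83  0.05 -0.77  1.74  0.03  1.37  0.05]
0.81 [488.   7.] 31.20168113708496 160.2768129534495 [147. 136. 116.]
0.76 [343.  22.] 26.780988693237305 152.2295738992676 [ 28.  55. 122.]
0.6 [485.  64.] 23.210063934326172 159.66444669803823 [64. 58. 49.]
```

Request:
play_rows:
  deltas: [0.95,0.13,0,0,1,0.95,0.13,0,0,1,0.95,0.13,0,0,1,0,0,0.97,0,1,0,0,0.97,0,1,0,0,0.97,0,1,0,0,0.97,0,1,0,0,0.97,0,1]

```text
clock: 12.2
tcp_pos: [487.8, 5.1, 137.3]
eef_rot: [[0.002, 1.0, 0.0], [1.0, -0.002, -0.0], [-0.0, 0.0, -1.0]]
wrist_force: [0.1, -0.3, -0.0]
finger_gap: 85.0
gripper_force: 0.0
```

Request:
play_rows:
  deltas: [0,0,0,0,1,0,0,0,0,-1,0,0,0,0,-1,0,0,0,0,-1,0,0,0,0,-1,0,0,0,0,-1,0,0,0,0,-1,0,0,0,0,-1]
  squeeze: 50

```text
clock: 13.0
tcp_pos: [488.7, 5.7, 140.2]
eef_rot: [[0.001, 1.0, 0.002], [1.0, -0.001, -0.001], [-0.001, 0.002, -1.0]]
wrist_force: [-2.9, -1.1, 8.6]
finger_gap: 63.9
gripper_force: 56.0
```

Request:
play_rows:
  deltas: [0,0,-0.95,0,-1,0,0,-0.95,0,-1,0,0,-0.95,0,-1,0,0,-0.95,0,-1,0,0,-0.95,0,-1,-1,0.17,0,0,-1,-1,0.17,0,0,-1,-1,0.17,0,0,-1]

```text
clock: 13.8
tcp_pos: [503.1, -85.3, 281.9]
eef_rot: [[0.001, 1.0, 0.001], [1.0, -0.001, -0.001], [-0.001, 0.001, -1.0]]
wrist_force: [-0.4, 0.2, -3.1]
finger_gap: 64.0
gripper_force: 57.9
```

Request:
play_rows:
  deltas: [-1,0.17,0,0,-1,-1,0.17,0,0,-1,-1,0.17,0,0,-1,-1,0.17,0,0,-1,-1,0.17,0,0,-1,-1,0.17,0,0,-1,-1,0.17,0,0,-1,-1,0.17,0,0,-1]

```text
clock: 14.6
tcp_pos: [543.5, -325.7, 281.5]
eef_rot: [[0.001, 1.0, 0.0], [1.0, -0.001, -0.0], [-0.0, 0.0, -1.0]]
wrist_force: [-0.0, -0.1, -3.4]
finger_gap: 63.7
gripper_force: 57.9
```

Request:
play_rows:
  deltas: [-0.93,0.17,0,0,-1,-0.93,0.17,0,0,-1,-0.93,0.17,0,0,-1,0,0,0.95,0,-1,0,0,0.95,0,-1,0,0,0.95,0,-1,0,0,0.95,0,-1,0,0,0.7,0,-1]

```text
clock: 15.4
tcp_pos: [558.1, -408.1, 144.3]
eef_rot: [[0.001, 1.0, -0.001], [1.0, -0.001, 0.001], [0.001, -0.001, -1.0]]
wrist_force: [0.2, -0.5, -3.6]
finger_gap: 63.5
gripper_force: 57.9
```

Request:
play_rows:
  deltas: [0,0,0.13,0,-1,0,0,0,0,-1,0,0,0,0,-1]

```text
clock: 15.7
tcp_pos: [559.2, -408.3, 143.3]
eef_rot: [[0.001, 1.0, 0.001], [1.0, -0.001, -0.001], [-0.001, 0.001, -1.0]]
wrist_force: [-0.0, -0.4, -3.7]
finger_gap: 64.0
gripper_force: 57.9
```

Request:
play_rows:
  deltas: [0,0,0.11,0,-1,0,0,0,0,-1,0,0,0,0,1,0,0,0,0,1,0,0,0,0,1,0,0,0,0,1,0,0,0,0,1]

```text
clock: 16.4
tcp_pos: [558.8, -408.0, 138.7]
eef_rot: [[0.001, 1.0, -0.0], [1.0, -0.001, -0.0], [-0.0, -0.0, -1.0]]
wrist_force: [0.2, 0.6, 0.1]
finger_gap: 85.3
gripper_force: 0.0
```

Request:
play_rows:
  deltas: [0,0,-0.8,0,1,0,0,-1,0,1,0,0,-1,0,1,0,0,-1,0,1,0,0,-1,0,1,0.97,-0.15,0,0,1,0.97,-0.15,0,0,1,0.97,-0.15,0,0,1]

```text
clock: 17.2
tcp_pos: [545.2, -319.6, 282.8]
eef_rot: [[0.001, 1.0, 0.0], [1.0, -0.001, -0.0], [-0.0, 0.0, -1.0]]
wrist_force: [0.7, -0.2, 0.2]
finger_gap: 85.4
gripper_force: 0.0
```

Request:
play_rows:
  deltas: [0.97,-0.15,0,0,1,0.97,-0.15,0,0,1,0.97,-0.15,0,0,1,0.97,-0.15,0,0,1,0.97,-0.15,0,0,1,0.97,-0.15,0,0,1,0.97,-0.15,0,0,1,0.97,-0.15,0,0,1]

```text
clock: 18.0
tcp_pos: [509.3, -86.6, 282.8]
eef_rot: [[0.001, 1.0, 0.0], [1.0, -0.001, -0.0], [-0.0, 0.0, -1.0]]
wrist_force: [0.5, -0.5, 0.2]
finger_gap: 85.9
gripper_force: 0.0
```

Request:
play_rows:
  deltas: [0.97,-0.15,0,0,1,0.97,-0.15,0,0,1,0.97,-0.15,0,0,1]

```text
clock: 18.3
tcp_pos: [495.9, 0.7, 282.9]
eef_rot: [[0.001, 1.0, 0.0], [1.0, -0.001, -0.0], [-0.0, 0.0, -1.0]]
wrist_force: [0.8, -0.4, -1.4]
finger_gap: 85.1
gripper_force: 0.0
```

```bash
python3 wl.py; python3 - <<'E'
from h import *
im,d,c,T=snap('top','top1');W=cloud(d,c,T)
for o in nets.outline_of('top','log_a'):
    P=W[o['mask']];P=P[~np.isnan(P[:,0])]; print(o['confidence'],np.percentile(P,[2,50,98],axis=0).round().tolist())
E
```

```text
18.3 [495.9   0.7 282.9] [ 0.72  0.09 -0.85  1.71  0.07  1.37 -0.14]
0.92 [322. 129.] 25.7226505279541 152.13681784237224 [26. 45. 96.]
0.65 [484.  84.] 30.981372833251953 160.26727257713952 [173. 160. 137.]
0.87 [[526.0, -436.0, 12.0], [548.0, -395.0, 147.0], [582.0, -378.0, 164.0]]
0.86 [[396.0, -435.0, 21.0], [422.0, -394.0, 156.0], [454.0, -380.0, 164.0]]
0.81 [[451.0, 54.0, 39.0], [475.0, 81.0, 159.0], [508.0, 109.0, 164.0]]
0.79 [[289.0, 98.0, 23.0], [317.0, 124.0, 149.0], [346.0, 154.0, 154.0]]
0.55 [[309.0, 21.0, 2.0], [334.0, 35.0, 150.0], [369.0, 54.0, 647.0]]
```

Request:
play_rows:
  deltas: [0.94,-0.13,0,0,1,0.94,-0.13,0,0,1,0.94,-0.13,0,0,1,0,0,0.97,0,1,0,0,0.97,0,1,0,0,0.97,0,1,0,0,0.97,0,1,0,0,0.95,0,1]

```text
clock: 19.3
tcp_pos: [484.9, 82.6, 136.5]
eef_rot: [[0.003, 1.0, -0.0], [1.0, -0.003, -0.0], [-0.0, -0.0, -1.0]]
wrist_force: [0.8, -0.2, -0.4]
finger_gap: 85.4
gripper_force: 0.0
```

Request:
play_rows:
  deltas: [0,0,0,0,1,0,0,0,0,-1,0,0,0,0,-1,0,0,0,0,-1,0,0,0,0,-1,0,0,0,0,-1,0,0,0,0,-1,0,0,0,0,-1]
  squeeze: 50

```text
clock: 20.1
tcp_pos: [485.4, 84.1, 139.4]
eef_rot: [[0.001, 1.0, 0.002], [1.0, -0.001, -0.001], [-0.001, 0.002, -1.0]]
wrist_force: [-3.0, -0.5, 8.3]
finger_gap: 63.8
gripper_force: 55.9
```

Request:
play_rows:
  deltas: [0,0,-0.95,0,-1,0,0,-0.95,0,-1,0,0,-0.95,0,-1,0,0,-0.95,0,-1,0,0,-0.95,0,-1,-0.98,0.03,0,0,-1,-0.98,0.03,0,0,-1,-0.98,0.03,0,0,-1]

```text
clock: 20.9
tcp_pos: [487.2, -5.2, 281.2]
eef_rot: [[0.001, 1.0, 0.002], [1.0, -0.001, -0.001], [-0.001, 0.002, -1.0]]
wrist_force: [0.7, -0.6, -3.8]
finger_gap: 64.0
gripper_force: 57.5
```

Request:
play_rows:
  deltas: [-0.98,0.03,0,0,-1,-0.98,0.03,0,0,-1,-0.98,0.03,0,0,-1,-0.98,0.03,0,0,-1,-0.98,0.03,0,0,-1,-0.98,0.03,0,0,-1,-0.98,0.03,0,0,-1,-0.98,0.03,0,0,-1]

```text
clock: 21.7
tcp_pos: [494.1, -240.7, 281.0]
eef_rot: [[0.001, 1.0, 0.001], [1.0, -0.001, -0.001], [-0.001, 0.001, -1.0]]
wrist_force: [0.3, -0.2, -4.2]
finger_gap: 63.8
gripper_force: 57.5
```

Request:
play_rows:
  deltas: [-0.98,0.03,0,0,-1,-0.98,0.03,0,0,-1,0,0,0,0,-1,0,0,0.95,0,-1,0,0,0.95,0,-1,0,0,0.95,0,-1,0,0,0.95,0,-1,0,0,0.7,0,-1]

```text
clock: 22.5
tcp_pos: [495.4, -297.6, 144.1]
eef_rot: [[0.001, 1.0, -0.001], [1.0, -0.001, 0.0], [0.0, -0.001, -1.0]]
wrist_force: [0.0, -0.1, -2.7]
finger_gap: 64.1
gripper_force: 57.5
```

Request:
play_rows:
  deltas: [0,0,0.13,0,-1,0,0,0,0,-1,0,0,0,0,-1]

```text
clock: 22.8
tcp_pos: [496.7, -298.3, 143.0]
eef_rot: [[0.001, 1.0, 0.002], [1.0, -0.001, -0.001], [-0.001, 0.002, -1.0]]
wrist_force: [-0.6, 0.2, -2.9]
finger_gap: 64.0
gripper_force: 57.7
```

Request:
play_rows:
  deltas: [0,0,0.1,0,-1,0,0,0,0,-1,0,0,0,0,1,0,0,0,0,1,0,0,0,0,1,0,0,0,0,1,0,0,0,0,1]

```text
clock: 23.5
tcp_pos: [495.9, -298.1, 138.5]
eef_rot: [[0.001, 1.0, 0.0], [1.0, -0.001, -0.0], [-0.0, 0.0, -1.0]]
wrist_force: [0.7, 0.6, 0.1]
finger_gap: 85.5
gripper_force: 0.0
```

Request:
play_rows:
  deltas: [0,0,-0.8,0,1,0,0,-1,0,1,0,0,-1,0,1,0,0,-1,0,1,0,0,-1,0,1,0,0,-1,0,1,0,0,-1,0,1,0,0,0,0,1]

```text
clock: 24.3
tcp_pos: [497.2, -298.3, 346.7]
eef_rot: [[0.001, 1.0, 0.005], [1.0, -0.001, -0.003], [-0.003, 0.005, -1.0]]
wrist_force: [-0.0, 0.2, 0.6]
finger_gap: 85.3
gripper_force: 0.0
```

Request:
play_rows:
  deltas: [1,0.05,0,0,1,1,0.05,0,0,1,1,0.05,0,0,1,1,0.05,0,0,1,1,0.05,0,0,1,1,0.05,0,0,1,1,0.05,0,0,1,1,0.05,0,0,1]

```text
clock: 25.1
tcp_pos: [507.9, -56.9, 341.9]
eef_rot: [[0.001, 1.0, -0.0], [1.0, -0.001, -0.0], [-0.0, -0.0, -1.0]]
wrist_force: [-0.0, -0.1, 0.0]
finger_gap: 84.8
gripper_force: 0.0
```

Request:
play_rows:
  deltas: [1,0.05,0,0,1,1,0.05,0,0,1,1,0.05,0,0,1,1,0.05,0,0,1,1,0.05,0,0,1,1,0.05,0,0,1,1,0.05,0,0,1,1,0.05,0,0,1]

```text
clock: 25.9
tcp_pos: [520.2, 182.9, 341.8]
eef_rot: [[0.001, 1.0, -0.0], [1.0, -0.001, -0.0], [-0.0, -0.0, -1.0]]
wrist_force: [0.4, -0.5, -0.4]
finger_gap: 85.1
gripper_force: 0.0
```

Request:
play_rows:
  deltas: [1,0,0,0,1,1,0,0,0,1,0,0,0,0,1,0,0,0,0,1]

```text
clock: 26.3
tcp_pos: [520.1, 242.4, 341.7]
eef_rot: [[-0.001, 1.0, -0.001], [1.0, 0.001, -0.0], [-0.0, -0.001, -1.0]]
wrist_force: [-0.5, -0.2, -0.4]
finger_gap: 85.7
gripper_force: 0.0
```

```bash
python3 - <<'E'
from h import *
s=arm.read_state();print(s['clock'],np.round(s['tcp_pos'],1),np.round(s['q'],2))
im,d,c,T=snap('wrist','w2');W=cloud(d,c,T).reshape(-1,3)
m=(W[:,0]>430)&(W[:,0]<720)&(W[:,1]>230)&(W[:,1]<500)&(W[:,2]>190)&(W[:,2]<225)
np.save('st_wrist.npy',W[m]); import jars; jars.jars('',('wrist',))
im,d,c,T=snap('top','top2')
cv2.imwrite('pics/w2b.png',np.hstack([cv2.imread('pics/w2.png')[:, :,:],im[100:484,90:380,::-1][:284].repeat(1,0) if 0 else cv2.resize(im[90:310,90:430,::-1],(280,384))]))
E
```

```text
26.3 [520.1 242.4 341.7] [ 0.25  0.32 -0.98  1.41  0.26  1.55 -0.7 ]
wrist loop [472.8 373. ] rectc [472.5 373.8] [14. 10.] bar dir [0.652 0.758] ang 0.861 z [211.  216.4 219.3]
wrist loop [535.7 317.9] rectc [536.1 318.2] [14. 10.] bar dir [0.63  0.777] ang 0.89 z [211.4 217.  219.4]
wrist loop [559.2 344.4] rectc [559.6 344.5] [14. 52.] bar dir [ 0.962 -0.272] ang -0.276 z [212.  213.3 214.5]
wrist loop [623.5 290.5] rectc [624.8 290.4] [14. 53.] bar dir [ 0.955 -0.297] ang -0.301 z [212.1 213.3 214.4]
wrist loop [598.3 262.6] rectc [599.2 262.3] [13.  9.] bar dir [0.763 0.646] ang 0.702 z [211.  216.7 219.4]
wrist crossbar approx [ 8.82000e-01 -4.72000e-01  6.43409e+02  3.34034e+02]
```

View pics/w2b.png

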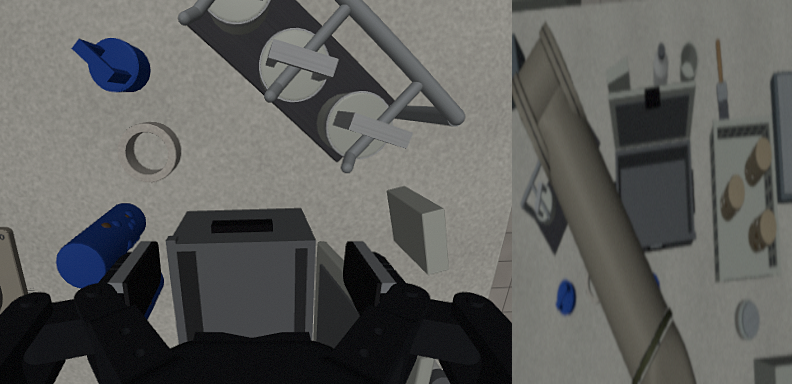

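The left picture shows the stand with its three white jars (two fully in view at (298,65) and (360,125)) and an empty case. The top view on the right shows all three logs standing in the basket.

Request:
play_rows:
  deltas: [0,0,0,0.94,0.5,0,0,0,0.94,0.5,0,0,0,0.94,0.5,0,0,0,0.94,0.5,0,0,0,0,0.5,0,0,0,0,0.5]

```text
clock: 27.0
tcp_pos: [520.7, 240.9, 342.4]
eef_rot: [[0.297, 0.955, 0.0], [0.955, -0.297, -0.001], [-0.0, 0.0, -1.0]]
wrist_force: [-0.3, 0.6, -0.5]
finger_gap: 64.5
gripper_force: 0.0
```

```bash
cat > go.py <<'E'
import sys; from h import *
s=arm.read_state(); p=np.array(s['tcp_pos']); R=np.array(s['eef_rot'])
print(round(s['clock'],1),p.round(1),'yaw',round(np.arctan2(R[1,1],R[0,1]),3),'q',np.round(s['q'],2),'gap',round(s['finger_gap'],1))
yaw=float(sys.argv[1]) if len(sys.argv)>1 else None   # yaw to assume (tool y dir)
for a in sys.argv[2:]:
    t=np.array(eval(a),float); c,sn=np.cos(yaw),np.sin(yaw)
    d=t-p; print(t,'tool shift units', (np.array([-d[0]*sn+d[1]*c, d[0]*c+d[1]*sn, -d[2]])/30).round(2)); p=t
E
python3 go.py -0.3 "(624,290.4,342)" "(624,290.4,193)"  "(624,290.4,217)" "(568,226,217)"
```

```text
27.0 [520.7 240.9 342.4] yaw -0.301 q [ 0.22  0.31 -0.93  1.41  0.24  1.54 -0.99] gap 64.5
[624.  290.4 342. ] tool shift units [2.59 2.8  0.01]
[624.  290.4 193. ] tool shift units [0.   0.   4.97]
[624.  290.4 217. ] tool shift units [ 0.   0.  -0.8]
[568. 226. 217.] tool shift units [-2.6  -1.15 -0.  ]
```

Request:
play_rows:
  deltas: [0.863,0.933,0,0,0.5,0.863,0.933,0,0,0.5,0.863,0.933,0,0,0.5,0,0,0.9,0,0.5,0,0,0.9,0,0.5,0,0,0.9,0,0.5,0,0,0,0,0.5,0,0,0,0,0.5]

```text
clock: 27.8
tcp_pos: [623.9, 290.6, 262.0]
eef_rot: [[0.297, 0.955, -0.0], [0.955, -0.297, -0.0], [-0.0, -0.0, -1.0]]
wrist_force: [-0.5, 0.0, 1.2]
finger_gap: 64.0
gripper_force: 0.0
```

```bash
python3 go.py -0.3 "(624,290.4,193)"; python3 - <<'E'
from h import *
im,d,c,T=snap('wrist','w3')
E
```

```text
27.8 [623.9 290.6 262. ] yaw -0.301 q [ 0.03  0.6  -0.85  1.21  0.44  1.51 -1.06] gap 64.0
[624.  290.4 193. ] tool shift units [-0.   0.   2.3]
```

View pics/w3.png

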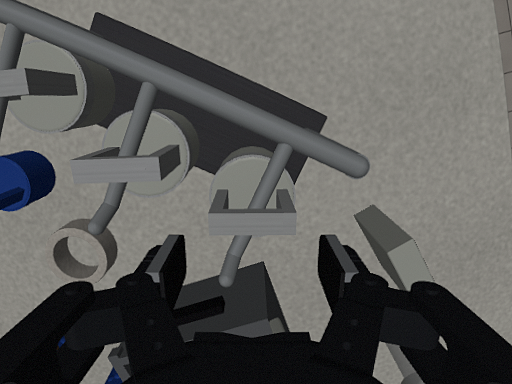

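The loop bar at (252,220) is parallel to the jaw line and centred between the fingers.

Request:
play_rows:
  deltas: [0,0,0.77,0,0.5,0,0,0.77,0,0.5,0,0,0.77,0,0.5,0,0,0,0,-1,0,0,0,0,-1,0,0,0,0,-1,0,0,0,0,-1,0,0,0,0,-1]
  squeeze: 40

```text
clock: 28.65
tcp_pos: [624.0, 291.2, 193.0]
eef_rot: [[0.297, 0.955, 0.001], [0.955, -0.297, 0.0], [0.001, 0.001, -1.0]]
wrist_force: [0.0, 0.8, -1.5]
finger_gap: 51.5
gripper_force: 46.1
```

Request:
play_rows:
  deltas: [0,0,-0.4,0,-1,0,0,-0.4,0,-1,0,0,0,0,-1,0,0,0,0,-1]

```text
clock: 29.05
tcp_pos: [623.9, 291.3, 216.8]
eef_rot: [[0.297, 0.955, 0.001], [0.955, -0.297, 0.0], [0.001, 0.001, -1.0]]
wrist_force: [-0.3, 0.8, -3.1]
finger_gap: 51.5
gripper_force: 46.3
```

Request:
play_rows:
  deltas: [-0.43,-0.19,0,0,-1,-0.43,-0.19,0,0,-1,-0.43,-0.19,0,0,-1,-0.43,-0.19,0,0,-1,-0.43,-0.19,0,0,-1,-0.43,-0.19,0,0,-1,0,0,0,0,-1]

```text
clock: 29.75
tcp_pos: [567.6, 225.8, 215.9]
eef_rot: [[0.298, 0.954, -0.0], [0.954, -0.298, -0.002], [-0.002, 0.0, -1.0]]
wrist_force: [0.8, -0.7, -1.3]
finger_gap: 51.6
gripper_force: 46.3
```

```bash
python3 go.py -0.3 "(568,226,300)" ; python3 - <<'E'
from h import *
im,d,c,T=snap('side','s3');W=cloud(d,c,T)
cv2.imwrite('pics/s3c.png',cv2.resize(im[200:360,180:360,::-1],None,fx=2.5,fy=2.5,interpolation=3))
E
```

```text
29.8 [567.6 225.8 215.9] yaw -0.303 q [ 0.22  0.47 -0.9   1.51  0.37  1.34 -1.01] gap 51.6
[568. 226. 300.] tool shift units [ 0.01  0.01 -2.8 ]
```

View pics/s3c.png

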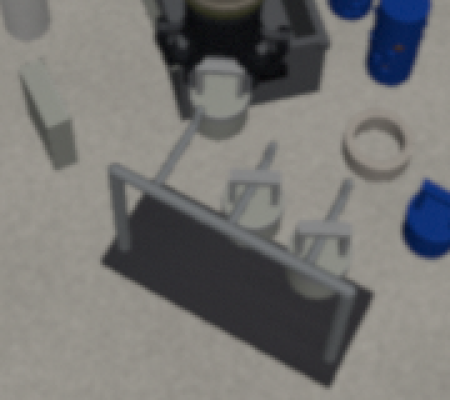

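The jar is held clear of its peg tip at (200,120), and the other two jars are undisturbed.

```bash
python3 go.py -0.302 "(568,226,250)" "(505,150,250)" "(500,-85,250)" "(500,-85,110)"
```

```text
29.8 [568.1 226.6 216. ] yaw -0.303 q [ 0.22  0.47 -0.9   1.51  0.37  1.34 -1.01] gap 51.4
[568. 226. 250.] tool shift units [-0.02  0.   -1.13]
[505. 150. 250.] tool shift units [-3.04 -1.25 -0.  ]
[500. -85. 250.] tool shift units [-7.53  2.17 -0.  ]
[500. -85. 110.] tool shift units [0.   0.   4.67]
```

Request:
play_rows:
  deltas: [0,0,-0.57,0,-1,0,0,-0.57,0,-1,-0.76,-0.31,0,0,-1,-0.76,-0.31,0,0,-1,-0.76,-0.31,0,0,-1,-0.76,-0.31,0,0,-1]

```text
clock: 30.4
tcp_pos: [505.1, 151.3, 250.2]
eef_rot: [[0.296, 0.955, -0.0], [0.955, -0.296, 0.001], [0.001, -0.0, -1.0]]
wrist_force: [1.0, -1.1, -1.2]
finger_gap: 51.3
gripper_force: 46.3
```

Request:
play_rows:
  deltas: [-0.94,0.27,0,0,-1,-0.94,0.27,0,0,-1,-0.94,0.27,0,0,-1,-0.94,0.27,0,0,-1,-0.94,0.27,0,0,-1,-0.94,0.27,0,0,-1,-0.94,0.27,0,0,-1,-0.94,0.27,0,0,-1]

```text
clock: 31.2
tcp_pos: [500.7, -84.0, 250.5]
eef_rot: [[0.296, 0.955, 0.001], [0.955, -0.296, 0.0], [0.0, 0.001, -1.0]]
wrist_force: [-0.6, 1.2, -3.1]
finger_gap: 51.7
gripper_force: 46.3
```

Request:
play_rows:
  deltas: [0,0,0,0,-1,0,0,0.78,0,-1,0,0,0.78,0,-1,0,0,0.78,0,-1,0,0,0.78,0,-1,0,0,0.78,0,-1,0,0,0.78,0,-1,0,0,0,0,-1]

```text
clock: 32.0
tcp_pos: [498.9, -82.2, 107.3]
eef_rot: [[0.296, 0.955, -0.004], [0.955, -0.296, 0.002], [0.001, -0.005, -1.0]]
wrist_force: [-0.6, 0.6, -1.7]
finger_gap: 51.2
gripper_force: 46.1
```

Request:
play_rows:
  deltas: [0,0,0.2,0,-1,0,0,0.15,0,-1,0,0,0,0,-1]

```text
clock: 32.3
tcp_pos: [500.6, -83.3, 99.7]
eef_rot: [[0.297, 0.955, 0.001], [0.955, -0.297, -0.0], [-0.0, 0.001, -1.0]]
wrist_force: [-0.1, -0.1, -2.2]
finger_gap: 51.5
gripper_force: 46.2
```

Request:
play_rows:
  deltas: [0,0,0.08,0,-1,0,0,0,0,-1,0,0,0,0,-1]

```text
clock: 32.6
tcp_pos: [500.4, -83.5, 97.3]
eef_rot: [[0.297, 0.955, 0.0], [0.955, -0.297, -0.0], [-0.0, 0.0, -1.0]]
wrist_force: [-0.7, 0.2, -2.3]
finger_gap: 51.5
gripper_force: 46.2
```

Request:
play_rows:
  deltas: [0,0,0,0,0.5,0,0,0,0,0.5,0,0,0,0,0.5,0,0,0,0,0.5]

```text
clock: 33.0
tcp_pos: [500.4, -83.4, 97.1]
eef_rot: [[0.297, 0.955, 0.0], [0.955, -0.297, -0.0], [-0.0, 0.0, -1.0]]
wrist_force: [-0.6, -0.3, 0.7]
finger_gap: 64.0
gripper_force: 0.0
```

Request:
play_rows:
  deltas: [0,0,-0.5,0,0.5,0,0,-0.95,0,0.5,0,0,-0.95,0,0.5,0,0,-0.95,0,0.5,0,0,-0.95,0,0.5,0,0,-0.95,0,0.5]

```text
clock: 33.6
tcp_pos: [500.2, -83.0, 257.0]
eef_rot: [[0.297, 0.955, 0.001], [0.955, -0.297, -0.0], [-0.0, 0.001, -1.0]]
wrist_force: [0.3, -0.7, 0.6]
finger_gap: 63.8
gripper_force: 0.0
```

```bash
python3 go.py -0.3 "(510,150,270)" "(559.4,344.4,270)" "(559.4,344.4,193)"  "(559.4,344.4,217)" "(503,280,217)"
```

```text
33.6 [500.2 -83.  257. ] yaw -0.301 q [ 0.83  0.14 -0.81  1.72  0.1   1.32 -0.3 ] gap 63.8
[510. 150. 270.] tool shift units [ 7.52 -1.98 -0.43]
[559.4 344.4 270. ] tool shift units [ 6.68 -0.34 -0.  ]
[559.4 344.4 193. ] tool shift units [0.   0.   2.57]
[559.4 344.4 217. ] tool shift units [ 0.   0.  -0.8]
[503. 280. 217.] tool shift units [-2.61 -1.16 -0.  ]
```

Request:
play_rows:
  deltas: [0.94,-0.25,-0.05,0,0.5,0.94,-0.25,-0.05,0,0.5,0.94,-0.25,-0.05,0,0.5,0.94,-0.25,-0.05,0,0.5,0.94,-0.25,-0.05,0,0.5,0.94,-0.25,-0.05,0,0.5,0.94,-0.25,-0.05,0,0.5,0.94,-0.25,-0.05,0,0.5]

```text
clock: 34.4
tcp_pos: [509.9, 151.1, 267.8]
eef_rot: [[0.297, 0.955, 0.001], [0.955, -0.297, -0.0], [0.0, 0.001, -1.0]]
wrist_force: [1.3, 0.4, -0.4]
finger_gap: 64.0
gripper_force: 0.0
```

Request:
play_rows:
  deltas: [0.95,-0.05,0,0,0.5,0.95,-0.05,0,0,0.5,0.95,-0.05,0,0,0.5,0.95,-0.05,0,0,0.5,0.95,-0.05,0,0,0.5,0.95,-0.05,0,0,0.5,0.95,-0.04,0,0,0.5,0,0,0,0,0.5]

```text
clock: 35.2
tcp_pos: [558.3, 347.2, 267.1]
eef_rot: [[0.293, 0.956, -0.001], [0.956, -0.293, 0.002], [0.002, -0.002, -1.0]]
wrist_force: [-1.0, 0.1, 0.5]
finger_gap: 64.0
gripper_force: 0.0
```

```bash
cat > wj.py <<'E'
from h import *
im,d,c,T=snap('wrist','wj');W=cloud(d,c,T).reshape(-1,3)
m=(W[:,0]>430)&(W[:,0]<720)&(W[:,1]>230)&(W[:,1]<500)&(W[:,2]>190)&(W[:,2]<225)
np.save('st_wrist.npy',W[m]); import jars; jars.jars('',('wrist',))
E
python3 wj.py; python3 go.py -0.3 "(559.4,344.4,193)"
```

```text
wrist loop [559.5 345.1] rectc [559.4 344.8] [15. 52.] bar dir [ 0.963 -0.268] ang -0.271 z [211.7 213.1 214.1]
wrist loop [536.4 319.1] rectc [536.4 318.7] [13. 10.] bar dir [0.757 0.653] ang 0.712 z [210.6 215.6 219. ]
wrist loop [507.  412.6] rectc [506.2 412.6] [14. 53.] bar dir [ 0.967 -0.256] ang -0.259 z [212.  213.2 214.4]
wrist loop [473.6 374.2] rectc [472.9 374.5] [14. 10.] bar dir [0.388 0.922] ang 1.172 z [210.5 215.9 219.2]
wrist crossbar approx [  0.753  -0.659 587.606 391.848]
35.2 [558.7 345.4 267.2] yaw -0.299 q [-0.01  0.55 -0.92  1.3   0.43  1.49 -1.19] gap 64.4
[559.4 344.4 193. ] tool shift units [-0.02  0.03  2.47]
```

Request:
play_rows:
  deltas: [-0.01,0.02,0.83,-0.3,0.5,0,0,0.83,0,0.5,0,0,0.81,0,0.5,0,0,0,0,-1,0,0,0,0,-1,0,0,0,0,-1,0,0,0,0,-1,0,0,0,0,-1]

```text
clock: 36.05
tcp_pos: [560.3, 343.1, 193.4]
eef_rot: [[0.274, 0.962, 0.001], [0.962, -0.274, 0.001], [0.001, 0.001, -1.0]]
wrist_force: [0.7, -1.0, -1.9]
finger_gap: 51.5
gripper_force: 46.3
```

```bash
python3 go.py -0.276 "(559.4,344.4,217)" "(503,280,217)" "(503,280,250)" "(500,150,250)" "(500,3,250)" "(500,3,104)"
```

```text
36.0 [560.3 343.1 193.4] yaw -0.278 q [ 0.    0.6  -0.91  1.41  0.47  1.36 -1.19] gap 51.5
[559.4 344.4 217. ] tool shift units [ 0.03 -0.04 -0.79]
[503. 280. 217.] tool shift units [-2.58 -1.22 -0.  ]
[503. 280. 250.] tool shift units [ 0.   0.  -1.1]
[500. 150. 250.] tool shift units [-4.2   1.08 -0.  ]
[500.   3. 250.] tool shift units [-4.71  1.34 -0.  ]
[500.   3. 104.] tool shift units [0.   0.   4.87]
```

Request:
play_rows:
  deltas: [0,0,-0.4,0,-1,0,0,-0.4,0,-1,0,0,0,0,-1,0,0,0,0,-1]

```text
clock: 36.45
tcp_pos: [560.2, 343.1, 217.1]
eef_rot: [[0.274, 0.962, 0.001], [0.962, -0.274, 0.0], [0.001, 0.001, -1.0]]
wrist_force: [0.3, -0.3, -1.0]
finger_gap: 51.2
gripper_force: 46.4
```

Request:
play_rows:
  deltas: [-0.43,-0.2,0,0,-1,-0.43,-0.2,0,0,-1,-0.43,-0.2,0,0,-1,-0.43,-0.2,0,0,-1,-0.43,-0.2,0,0,-1,-0.43,-0.2,0,0,-1,0,0,0,0,-1]

```text
clock: 37.15
tcp_pos: [503.7, 277.0, 216.1]
eef_rot: [[0.275, 0.961, -0.0], [0.961, -0.275, -0.002], [-0.002, 0.0, -1.0]]
wrist_force: [-0.2, -0.4, -1.0]
finger_gap: 51.4
gripper_force: 46.4
```

```bash
python3 go.py -0.276 "(503,280,250)" "(500,3,250)" "(500,3,104)"; python3 - <<'E'
from h import *
im,d,c,T=snap('side','s4');W=cloud(d,c,T)
cv2.imwrite('pics/s4c.png',cv2.resize(im[130:360,180:380,::-1],None,fx=2.2,fy=2.2,interpolation=3))
E
```

```text
37.1 [503.7 277.  216.1] yaw -0.279 q [ 0.2   0.41 -0.98  1.6   0.35  1.32 -1.11] gap 51.4
[503. 280. 250.] tool shift units [ 0.09 -0.05 -1.13]
[500.   3. 250.] tool shift units [-8.91  2.42 -0.  ]
[500.   3. 104.] tool shift units [0.   0.   4.87]
```

View pics/s4c.png

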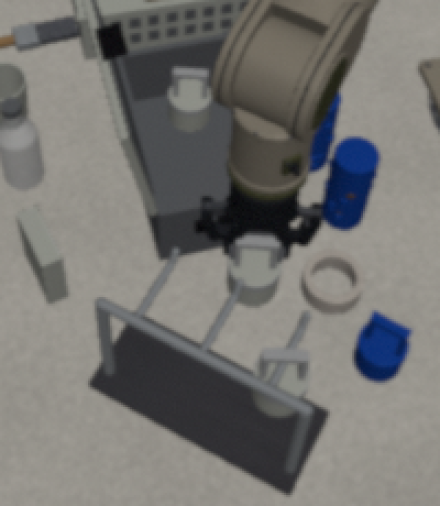

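The first jar stands upright in the case at (190,100). The second is held free at (255,265), and the third still hangs at (282,380).

Request:
play_rows:
  deltas: [0,0,-0.57,0,-1,0,0,-0.57,0,-1,-0.88,0.24,0,0,-1,-0.88,0.24,0,0,-1,-0.88,0.24,0,0,-1,-0.88,0.24,0,0,-1,-0.88,0.24,0,0,-1,-0.88,0.24,0,0,-1]

```text
clock: 38.0
tcp_pos: [502.7, 113.6, 250.7]
eef_rot: [[0.274, 0.962, 0.0], [0.962, -0.274, 0.0], [0.001, 0.0, -1.0]]
wrist_force: [0.7, -0.4, -1.5]
finger_gap: 51.4
gripper_force: 46.4
```

Request:
play_rows:
  deltas: [-0.88,0.24,0,0,-1,-0.88,0.24,0,0,-1,-0.88,0.24,0,0,-1,-0.88,0.24,0,0,-1,0,0,0,0,-1,0,0,0.81,0,-1,0,0,0.81,0,-1,0,0,0.81,0,-1]

```text
clock: 38.8
tcp_pos: [501.6, 5.7, 177.0]
eef_rot: [[0.273, 0.962, 0.001], [0.962, -0.273, 0.0], [0.001, 0.001, -1.0]]
wrist_force: [-0.3, -0.5, -1.3]
finger_gap: 52.0
gripper_force: 46.5
```

Request:
play_rows:
  deltas: [0,0,0.81,0,-1,0,0,0.81,0,-1,0,0,0.81,0,-1,0,0,0,0,-1,0,0,0,0,-1]

```text
clock: 39.3
tcp_pos: [501.4, 5.7, 105.3]
eef_rot: [[0.273, 0.962, -0.0], [0.962, -0.273, 0.001], [0.001, -0.0, -1.0]]
wrist_force: [-0.3, 0.1, -0.8]
finger_gap: 51.5
gripper_force: 46.3
```

Request:
play_rows:
  deltas: [0,0,0.16,0,-1,0,0,0.1,0,-1,0,0,0,0,-1,0,0,0,0,0.5,0,0,0,0,0.5,0,0,0,0,0.5,0,0,0,0,0.5]

```text
clock: 40.0
tcp_pos: [501.2, 4.7, 97.2]
eef_rot: [[0.274, 0.962, 0.0], [0.962, -0.274, -0.0], [-0.0, 0.0, -1.0]]
wrist_force: [0.4, -0.7, -0.6]
finger_gap: 64.2
gripper_force: 0.0
```

Request:
play_rows:
  deltas: [0,0,-0.5,0,0.5,0,0,-0.95,0,0.5,0,0,-0.95,0,0.5,0,0,-0.95,0,0.5,0,0,-0.95,0,0.5,0,0,-0.95,0,0.5,0,0,-0.4,0,0.5]

```text
clock: 40.7
tcp_pos: [501.9, 5.3, 270.0]
eef_rot: [[0.274, 0.962, 0.004], [0.962, -0.274, -0.001], [0.0, 0.004, -1.0]]
wrist_force: [-0.1, -0.3, -0.0]
finger_gap: 64.2
gripper_force: 0.0
```

```bash
python3 go.py -0.276 "(506,412.6,270)" "(506,412.6,193)"
```

```text
40.7 [501.9   5.3 270. ] yaw -0.277 q [ 0.77  0.13 -0.93  1.71  0.11  1.35 -0.46] gap 64.2
[506.  412.6 270. ] tool shift units [13.1  -3.57  0.  ]
[506.  412.6 193. ] tool shift units [0.   0.   2.57]
```

Request:
play_rows:
  deltas: [0.936,-0.255,0,0,0.5,0.936,-0.255,0,0,0.5,0.936,-0.255,0,0,0.5,0.936,-0.255,0,0,0.5,0.936,-0.255,0,0,0.5,0.936,-0.255,0,0,0.5,0.936,-0.255,0,0,0.5]

```text
clock: 41.4
tcp_pos: [503.2, 209.5, 266.6]
eef_rot: [[0.274, 0.962, -0.0], [0.962, -0.274, -0.0], [-0.0, -0.0, -1.0]]
wrist_force: [0.5, 0.2, -0.0]
finger_gap: 64.1
gripper_force: 0.0
```

Request:
play_rows:
  deltas: [0.936,-0.255,0,0,0.5,0.936,-0.255,0,0,0.5,0.936,-0.255,0,0,0.5,0.936,-0.255,0,0,0.5,0.936,-0.255,0,0,0.5,0.936,-0.255,0,0,0.5,0.936,-0.255,0,0,0.5,0,0,0,0,0.5]

```text
clock: 42.2
tcp_pos: [503.5, 416.0, 266.0]
eef_rot: [[0.269, 0.963, -0.002], [0.963, -0.269, 0.002], [0.001, -0.003, -1.0]]
wrist_force: [-1.4, 0.1, -0.1]
finger_gap: 64.1
gripper_force: 0.0
```

```bash
python3 wj.py;  python3 go.py -0.276 "(506,412.6,193)"
```

```text
wrist loop [506.3 413.4] rectc [506.2 413. ] [15. 52.] bar dir [ 0.967 -0.253] ang -0.256 z [211.8 213.1 214.1]
wrist loop [472.5 375.4] rectc [472.2 374.6] [13. 10.] bar dir [0.839 0.544] ang 0.575 z [210.7 215.7 219. ]
wrist crossbar approx [  0.748  -0.664 571.272 407.441]
42.2 [504.4 414.1 266.1] yaw -0.274 q [-0.11  0.56 -0.97  1.32  0.46  1.49 -1.31] gap 64.3
[506.  412.6 193. ] tool shift units [-0.03  0.07  2.44]
```

Request:
play_rows:
  deltas: [-0.02,0.06,0.82,-0.2,0.5,0,0,0.82,0,0.5,0,0,0.8,0,0.5,0,0,0,0,-1,0,0,0,0,-1,0,0,0,0,-1,0,0,0,0,-1,0,0,0,0,-1]

```text
clock: 43.05
tcp_pos: [507.7, 411.3, 194.2]
eef_rot: [[0.259, 0.966, 0.001], [0.966, -0.259, 0.001], [0.001, 0.001, -1.0]]
wrist_force: [-0.2, -0.3, -1.4]
finger_gap: 51.5
gripper_force: 46.1
```

Request:
play_rows:
  deltas: [0,0,-0.4,0,-1,0,0,-0.4,0,-1,0,0,0,0,-1,0,0,0,0,-1]

```text
clock: 43.45
tcp_pos: [507.6, 411.4, 218.0]
eef_rot: [[0.259, 0.966, 0.001], [0.966, -0.259, 0.001], [0.001, 0.001, -1.0]]
wrist_force: [0.2, -0.2, -2.1]
finger_gap: 51.6
gripper_force: 46.2
```

```bash
python3 go.py -0.26 "(506,412.6,217)" "(450,348,217)"
```

```text
43.5 [507.6 411.4 218. ] yaw -0.262 q [-0.1   0.59 -0.96  1.39  0.48  1.41 -1.32] gap 51.6
[506.  412.6 217. ] tool shift units [ 0.03 -0.06  0.03]
[450. 348. 217.] tool shift units [-2.56 -1.25 -0.  ]
```

Request:
play_rows:
  deltas: [-0.43,-0.21,0,0,-1,-0.43,-0.21,0,0,-1,-0.43,-0.21,0,0,-1,-0.43,-0.21,0,0,-1,-0.43,-0.21,0,0,-1,-0.43,-0.21,0,0,-1,0,0,-0.57,0,-1,0,0,-0.57,0,-1]

```text
clock: 44.25
tcp_pos: [449.5, 344.1, 250.0]
eef_rot: [[0.259, 0.966, -0.004], [0.966, -0.259, -0.005], [-0.005, -0.002, -1.0]]
wrist_force: [-1.0, -2.7, -3.0]
finger_gap: 51.5
gripper_force: 45.6
```

```bash
python3 go.py -0.26 "(500,93,250)" "(500,93,97)"
```

```text
44.2 [449.5 344.1 250. ] yaw -0.262 q [ 0.11  0.38 -1.06  1.58  0.34  1.39 -1.24] gap 51.5
[500.  93. 250.] tool shift units [-7.65  3.78  0.  ]
[500.  93.  97.] tool shift units [0.  0.  5.1]
```

Request:
play_rows:
  deltas: [-0.95,0.47,0,0,-1,-0.95,0.47,0,0,-1,-0.95,0.47,0,0,-1,-0.95,0.47,0,0,-1,-0.95,0.47,0,0,-1,-0.95,0.47,0,0,-1,-0.95,0.47,0,0,-1,-0.95,0.47,0,0,-1]

```text
clock: 45.05
tcp_pos: [500.7, 95.3, 251.3]
eef_rot: [[0.259, 0.966, -0.0], [0.966, -0.259, -0.001], [-0.001, 0.0, -1.0]]
wrist_force: [0.4, 0.1, -1.5]
finger_gap: 51.3
gripper_force: 45.8
```

Request:
play_rows:
  deltas: [0,0,0,0,-1,0,0,0.81,0,-1,0,0,0.81,0,-1,0,0,0.81,0,-1,0,0,0.81,0,-1,0,0,0.81,0,-1,0,0,0.75,0,-1,0,0,0,0,-1]

```text
clock: 45.85
tcp_pos: [498.8, 96.7, 104.9]
eef_rot: [[0.258, 0.966, -0.005], [0.966, -0.258, -0.0], [-0.001, -0.005, -1.0]]
wrist_force: [-0.3, 0.3, -1.3]
finger_gap: 51.4
gripper_force: 45.7
```

Request:
play_rows:
  deltas: [0,0,0.12,0,-1,0,0,0.08,0,-1,0,0,0,0,-1]

```text
clock: 46.15
tcp_pos: [501.2, 96.8, 102.2]
eef_rot: [[0.259, 0.966, 0.001], [0.966, -0.259, -0.0], [0.0, 0.001, -1.0]]
wrist_force: [-0.8, -0.1, -1.3]
finger_gap: 51.5
gripper_force: 45.7
```

Request:
play_rows:
  deltas: [0,0,0,0,0.5,0,0,0,0,0.5,0,0,0,0,0.5,0,0,0,0,0.5]

```text
clock: 46.55
tcp_pos: [501.0, 96.7, 101.7]
eef_rot: [[0.259, 0.966, 0.0], [0.966, -0.259, -0.0], [-0.0, 0.0, -1.0]]
wrist_force: [-0.1, 0.3, -0.3]
finger_gap: 64.3
gripper_force: 0.0
```

Request:
play_rows:
  deltas: [0,0,-0.5,0,0.5,0,0,-0.95,0,0.5,0,0,-0.95,0,0.5,0,0,-0.95,0,0.5,0,0,-0.95,0,0.5,0,0,-0.95,0,0.5,0,0,-0.95,0,0.5,0,0,-0.95,0,0.5]

```text
clock: 47.35
tcp_pos: [500.4, 97.1, 318.4]
eef_rot: [[0.258, 0.966, 0.001], [0.966, -0.258, -0.0], [0.0, 0.001, -1.0]]
wrist_force: [-0.1, 0.1, -0.7]
finger_gap: 64.1
gripper_force: 0.0
```

```bash
python3 go.py; python3 - <<'E'
from h import *
im,d,c,T=snap('side','s5');W=cloud(d,c,T)
b=cv2.resize(im[70:290,150:370,::-1],None,fx=2.2,fy=2.2,interpolation=3); cv2.imwrite('pics/s5c.png',b)
R=W.reshape(-1,3); R=R[(R[:,0]>590)&(R[:,0]<670)&(R[:,1]>-150)&(R[:,1]<150)&(R[:,2]>130)&(R[:,2]<330)]
print([(z,len(R[abs(R[:,2]-z)<6]),np.round(np.percentile(R[abs(R[:,2]-z)<6,0],[5,50,95]))) for z in (150,200,250,290,300,310,318)], np.percentile(R[R[:,2]>290],[3,97],axis=0).round())
E
```

```text
47.4 [500.4  97.1 318.4] yaw -0.261 q [ 0.67  0.15 -1.04  1.61  0.13  1.45 -0.64] gap 64.1
[(150, 15, array([600., 602., 606.])), (200, 11, array([609., 610., 613.])), (250, 15, array([618., 620., 622.])), (290, 76, array([625., 629., 634.])), (300, 40, array([630., 641., 649.])), (310, 374, array([629., 640., 647.])), (318, 194, array([611., 626., 641.]))] [[ 612. -120.  291.]
 [ 648.  139.  321.]]
```

View pics/s5c.png

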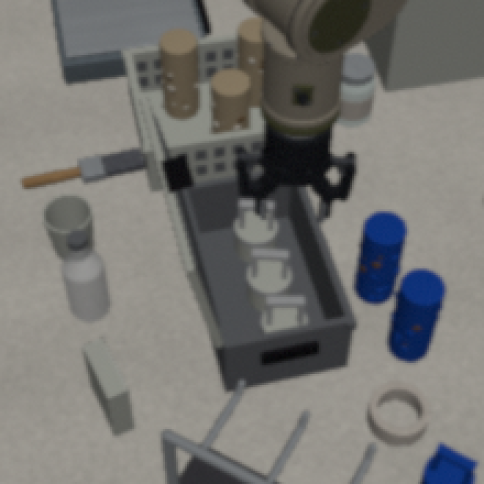

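All three jars stand upright in the case (at (255,215), (268,270) and (283,310)), and the logs are in the basket. Now I bring the shut fingers behind the lid.

Request:
play_rows:
  deltas: [0,0,-0.55,-0.81,-1,0,0,-0.55,-0.81,-1,0,0,-0.55,-0.81,-1,0,0,-0.55,-0.81,-1,0,0,0,0,-1,0,0,0,0,-1]
  squeeze: 20

```text
clock: 48.0
tcp_pos: [500.7, 97.0, 382.2]
eef_rot: [[0.004, 1.0, 0.001], [1.0, -0.004, -0.0], [-0.0, 0.001, -1.0]]
wrist_force: [0.1, 0.9, -0.7]
finger_gap: -0.1
gripper_force: 0.0
```

Request:
play_rows:
  deltas: [-0.447,0.952,0,0,-1,-0.447,0.952,0,0,-1,-0.447,0.952,0,0,-1,-0.447,0.952,0,0,-1,-0.447,0.952,0,0,-1,-0.447,0.952,0,0,-1,-0.447,0.952,0,0,-1,0,0,0,0,-1]

```text
clock: 48.8
tcp_pos: [702.6, -0.1, 378.5]
eef_rot: [[0.007, 1.0, -0.004], [1.0, -0.007, -0.0], [-0.0, -0.004, -1.0]]
wrist_force: [-0.2, -0.5, -0.8]
finger_gap: -0.2
gripper_force: 0.0
```

```bash
python3 go.py 0 "(700,3,302)" "(652,3,302)"
```

```text
48.8 [ 7.026e+02 -1.000e-01  3.785e+02] yaw -0.007 q [ 0.4   0.63 -0.91  0.93  0.49  1.77 -0.31] gap -0.2
[700.   3. 302.] tool shift units [ 0.1  -0.09  2.55]
[652.   3. 302.] tool shift units [ 0.  -1.6 -0. ]
```

Down behind the lid, then push toward the robot until it passes vertical.

Request:
play_rows:
  deltas: [0.1,0,0.85,0,-1,0,0,0.85,0,-1,0,0,0.85,0,-1,0,0,0,0,-1,0,-0.8,0,0,-1,0,-0.7,0,0,-1,0,0,0,0,-1]

```text
clock: 49.5
tcp_pos: [654.3, 6.0, 307.7]
eef_rot: [[0.002, 1.0, 0.002], [1.0, -0.002, -0.001], [-0.001, 0.002, -1.0]]
wrist_force: [-0.7, -0.3, 1.2]
finger_gap: -0.2
gripper_force: 0.0
```

Request:
play_rows:
  deltas: [0,-0.4,-0.03,0,-1,0,-0.4,-0.03,0,-1,0,0,0,0,-1]

```text
clock: 49.8
tcp_pos: [631.7, 5.5, 308.8]
eef_rot: [[0.003, 1.0, 0.002], [1.0, -0.003, -0.001], [-0.001, 0.002, -1.0]]
wrist_force: [1.0, -0.0, -0.1]
finger_gap: 0.4
gripper_force: 0.0
```

Request:
play_rows:
  deltas: [0,-0.5,0,0,-1,0,-0.5,0,0,-1,0,-0.5,0,0,-1,0,0,0,0,-1]

```text
clock: 50.2
tcp_pos: [586.4, 5.8, 308.1]
eef_rot: [[0.002, 1.0, 0.001], [1.0, -0.002, -0.001], [-0.001, 0.001, -1.0]]
wrist_force: [0.5, -0.4, 0.5]
finger_gap: -0.2
gripper_force: 0.0
```

```bash
cat > lid.py <<'E'
from h import *
s=arm.read_state();print(s['clock'],np.round(s['tcp_pos'],1),np.round(s['wrist_force'],1))
im,d,c,T=snap('side','lid');W=cloud(d,c,T)
for o in nets.outline_of('side','case_lid')[:1]:
    P=W[o['mask']];P=P[~np.isnan(P[:,0])]
    P=P[(P[:,0]<670)&(P[:,0]>380)&(abs(P[:,1])<160)]
    for y0,y1 in((-140,-60),(60,150)):
        q=P[(P[:,1]>y0)&(P[:,1]<y1)]
        if len(q)>20: v=cv2.fitLine(q[:,[0,2]].astype(np.float32),cv2.DIST_HUBER,0,.01,.01).ravel(); print(len(q),'angle',np.arctan2(v[1],-v[0])%np.pi, np.percentile(q,[3,97],axis=0).round().tolist())
E
python3 lid.py
```

```text
50.2 [586.4   5.8 308.1] [ 0.5 -0.4  0.5]
168 angle 1.3351809 [[520.0, -130.0, 111.0], [615.0, -63.0, 219.0]]
810 angle 1.3339963 [[558.0, 64.0, 136.0], [607.0, 149.0, 311.0]]
```

Request:
play_rows:
  deltas: [0,-0.77,0.32,0,-1,0,-0.77,0.32,0,-1,0,-0.6,0.4,0,-1,0,-0.6,0.4,0,-1,0,-0.47,0.55,0,-1,0,-0.47,0.55,0,-1,0,0,0,0,-1]

```text
clock: 51.0
tcp_pos: [475.1, 5.8, 230.1]
eef_rot: [[0.002, 1.0, -0.002], [1.0, -0.002, -0.001], [-0.001, -0.002, -1.0]]
wrist_force: [-0.1, -0.7, -0.1]
finger_gap: 0.1
gripper_force: 0.0
```

```bash
python3 lid.py
```

```text
51.0 [475.1   5.8 230.1] [-0.1 -0.7 -0.1]
693 angle 0.5112746 [[495.0, -135.0, 135.0], [606.0, -63.0, 198.0]]
1686 angle 0.5029657 [[441.0, 64.0, 137.0], [596.0, 149.0, 223.0]]
```

Request:
play_rows:
  deltas: [0,-0.24,0.41,0,-1,0,-0.22,0.42,0,-1,0,-0.2,0.45,0,-1,0,-0.2,0.45,0,-1,0,-0.15,0.24,0,-1,0,-0.1,0.24,0,-1,0,0,0,0,-1]

```text
clock: 51.8
tcp_pos: [443.4, 6.2, 165.0]
eef_rot: [[0.002, 1.0, 0.001], [1.0, -0.002, 0.0], [0.0, 0.001, -1.0]]
wrist_force: [0.4, -0.1, 0.5]
finger_gap: 0.2
gripper_force: 0.0
```

```bash
python3 lid.py
```

```text
51.8 [443.4   6.2 165. ] [ 0.4 -0.1  0.5]
848 angle 0.07407451 [[453.0, -136.0, 133.0], [602.0, -63.0, 148.0]]
1674 angle 0.07084513 [[417.0, 62.0, 133.0], [593.0, 148.0, 150.0]]
```

Almost shut (0.07 rad). Pressing down gently to pass the catch.

Request:
play_rows:
  deltas: [0,-0.1,0.2,0,-1,0,-0.1,0.15,0,-1,0,0,0,0,-1]

```text
clock: 52.2
tcp_pos: [436.8, 5.9, 154.4]
eef_rot: [[0.003, 1.0, 0.0], [1.0, -0.003, -0.0], [-0.0, 0.0, -1.0]]
wrist_force: [0.6, 0.1, 0.5]
finger_gap: -0.0
gripper_force: 0.3
```

Request:
play_rows:
  deltas: [0,0,0.1,0,-1,0,0,0,0,-1]

```text
clock: 52.4
tcp_pos: [437.0, 5.9, 152.8]
eef_rot: [[0.003, 1.0, -0.001], [1.0, -0.003, -0.001], [-0.001, -0.001, -1.0]]
wrist_force: [-9.4, -0.7, 26.0]
finger_gap: 0.0
gripper_force: 13.0
```

```bash
python3 lid.py
```

```text
52.4 [437.    5.9 152.8] [-9.4 -0.7 26. ]
```

Request:
play_rows:
  deltas: [0,0,0.06,0,-1,0,0,0,0,-1]

```text
clock: 52.7
tcp_pos: [437.2, 6.0, 152.4]
eef_rot: [[0.003, 1.0, -0.002], [1.0, -0.003, -0.002], [-0.002, -0.002, -1.0]]
wrist_force: [-21.2, -0.9, 52.2]
finger_gap: 0.4
gripper_force: 25.9
```

```bash
python3 lid.py
```

```text
52.7 [437.2   6.  152.4] [-21.2  -0.9  52.2]
891 angle 1.835823e-05 [[448.0, -137.0, 130.0], [602.0, -62.0, 140.0]]
1673 angle 0.00038003922 [[417.0, 63.0, 127.0], [594.0, 148.0, 140.0]]
```

Angle 0, and it's rigid at 52 N, so the lid is shut. I retreat and verify.

Request:
play_rows:
  deltas: [0,0,-0.3,0,-1,0,0,-0.9,0,-1,0,0,-0.9,0,-1,0,0,-0.9,0,-1,0,0,-0.9,0,-1,0,0,-0.9,0,-1,0,0,0,0,-1,0,0,0,0,-1]

```text
clock: 53.6
tcp_pos: [436.8, 5.9, 293.4]
eef_rot: [[0.003, 1.0, 0.0], [1.0, -0.003, -0.001], [-0.001, 0.0, -1.0]]
wrist_force: [-0.5, 0.1, -0.3]
finger_gap: 0.1
gripper_force: 0.0
```

```bash
python3 lid.py; python3 - <<'E'
import cv2
cv2.imwrite('pics/end.png',cv2.resize(cv2.imread('pics/lid.png')[60:370,140:370],None,fx=1.9,fy=1.9,interpolation=3))
E
```

```text
53.6 [436.8   5.9 293.4] [-0.5  0.1 -0.3]
1065 angle 0.0025305748 [[423.0, -136.0, 131.0], [598.0, -63.0, 140.0]]
1626 angle 0.0025742054 [[416.0, 63.0, 130.0], [593.0, 148.0, 140.0]]
```

View pics/end.png

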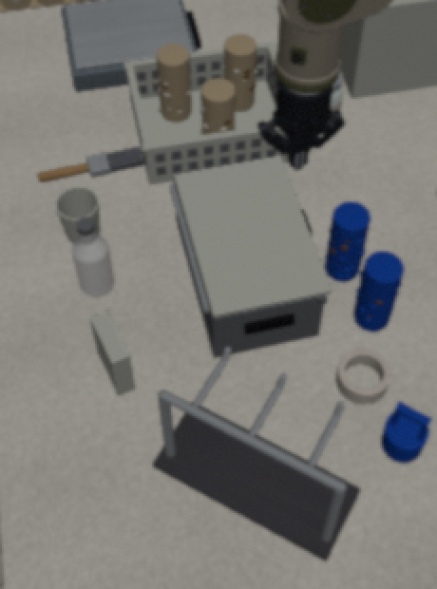

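The lid lies flat on the case (250,235), and the three logs stand in the basket (around (205,80)). The pegs are empty and the bystanders are where they were, so I hand in.

```bash
python3 -c "
from cell import arm
print(arm.finish_job())"
```

```text
the job is handed in; nothing more can be done
None
```

The job is handed in at about 54 s: all three logs are in the white basket, all three jars are standing upright in the case, and the lid is snapped shut and lying flat.

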